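# Feed the marking press and press its guarded lever

### The job

Push the steel blank along the bed of the hand marking press with the fingertips until it lies against the end stop, without lifting it. Then reach through the window of the guard without touching the guard, press the lever's round palm plate down until the marking foot bears firmly on the blank, and finish while still holding it down. Leave the other things on the cart alone.

Things in the scene. Friction and masses are not known exactly. Their poses are not given: they have to be found in the camera images.
- press: Grey hand marking press, fixed to the cart; place and yaw vary. Origin on the cart top under the marking foot; x is the feed direction (away from the robot), y left, z up. Bed 12 mm thick, feed end at x = -119 mm. Two guide rails along x, 4 mm high above the bed and 53 mm apart inside, make the feed channel centred on y = 0.
- end_stop (a point): Middle of the upper edge of the end stop's face, which the blank must meet: x = +35, y = 0, z = 22 mm of the press. The stop is a steel bar across the far end of the channel, 10 mm high above the bed.
- lever_hinge (a point): Lever's pivot, at y = +60, z = 48 mm of the press, between two cheeks that reach up to z = 60 mm. The lever, a steel bar 20 mm wide, runs from here to the right (press -y) over the bed at x = 0 and into the guard, whose near side is at y = -84 mm; above the bed its top is below z = 72 mm.
- blank: Plain steel flat, 70 mm long, 50 mm wide, 12 mm thick, 0.32 kg, lying in the feed channel with its length along the feed direction. Origin in the centre of its underside; its own y axis is its length (along the press's x axis, its own x axis across). Against the end stop its origin is at x = 0, y = 0, z = 12 mm of the press; it starts 25 to 50 mm short of that.
- press_lever (a joint): Lever's hinge, rad: 0 raised (a spring returns it), grows as it is pressed down. It reads about 0.14 when the foot meets the blank; with no blank under it, it would go on to 0.20. The palm plate needs about 2 to 4 N to go down and then some 8 N or more to bear firmly; 10 to 15 N is plenty.
- press_foot: Dark steel marking foot, 20 mm in diameter, under the lever and above x = 0, y = 0 of the press; its underside is about 8 mm above the blank's top when the lever is up. Origin at the lever's pivot (it turns with the lever).
- palm_plate: Black round plate, 42 mm in diameter and 8 mm thick, on the lever's free end inside the guard. Origin at the lever's pivot (it turns with the lever); use the point palm_top for its place.
- palm_top (a point): Centre of the palm plate's upper face. 200 mm from the pivot; with the lever up it is 91 mm above the cart top, 9 mm below the guard's upper face, and pressing lowers it about 28 mm, to 63 mm above the cart top.
- guard: Steel guard round the palm plate, fixed on the press: a level top frame 124 mm (press x) by 112 mm (press y) on four posts, barred at the sides, open only toward the lever's pivot. Its upper face is 100 mm above the cart top. Origin on the cart top below the window's centre, 140 mm to the right (press -y) of the press's origin; axes as the press's.
- guard_window (a point): Centre of the window in the guard's top frame, level with its upper face. The window is 86 mm (press x) by 78 mm (press y); the frame is 3 mm thick.
- tape_measure: Yellow tape measure, 36x76x66 mm, a bystander. Origin in the centre of its underside.
- big_nut: Large hex nut, 44x38x20 mm, a bystander. Origin in the centre of its underside.
- big_bolt: Hex bolt standing on its head, 30x26x55 mm, a bystander. Origin in the centre of its underside.
- green_box: Small green box with a lid, 67x102x60 mm, a bystander. Origin in the centre of its underside.

How it is judged (in metres and radians):
On the way, in this order (a step that is already met when the one before it is completed fails the run):
1. the blank lies against the end stop while the lever is still up (x of blank in the frame of press between -0.003 and 0.004 m and y of blank in the frame of press between -0.006 and 0.006 m and z of blank in the frame of press below 0.016 m and value of joint press_lever below 0.04 rad), for 0.2 s.
2. fingers on the palm plate hold the marking foot firmly on the blank (x of blank in the frame of press between -0.003 and 0.004 m and y of blank in the frame of press between -0.006 and 0.006 m and z of blank in the frame of press below 0.016 m and value of joint press_lever above 0.125 rad and contact force between press_foot and blank above 8 N and contact force between the fingers and palm_plate above 2 N), for 0.3 s.
At the end, for the whole second after the job is handed in: The blank lies at rest in the channel within 3 mm of the end stop, the fingers rest on the palm plate, the lever is down (above 0.125 rad) and the foot bears on the blank with more than 8 N (all of step 2 and linear speed of blank below 0.01 m/s); the arm keeps its last pose, push and grip.
It fails at once if the robot touches the guard (contact force between any of the fingers, the arm and guard above 0.5 N).
It fails at once if the blank is lifted off the bed (height (world z) of blank above 0.018 m).
It fails at once if a bystander is moved by more than 15 mm (distance of any of tape_measure, big_nut, big_bolt, green_box from where it was at the start of the episode above 0.015 m).
It also fails if it takes over 40 s, if anything falls off the work surface, if the arm or the gripper's body presses on something with over 40 N, if the wrist force passes 120 N, or if a joint passes its speed limit or range.

### The arm

A 7-joint arm with a two-finger parallel gripper is mounted at the origin on a cart in front of the work surface, level with it; the furniture and walls round the work are solid. World frame = base frame: x ahead of the robot, y to its left, z up, the work surface at z = 0. Lengths are in m, angles in degrees, forces in N, time in s.
With the tool pointing down it reaches from about 0.4 to 0.85 m from the base axis. Payload 10.4 kg.
Tool frame: the origin (TCP) lies midway between the tips of the shut fingers; the grasp point (between the pads) lies 19 mm behind it (arm.pinch_z is the distance from the TCP to the grasp point, in m); z points along the fingers, y is the line along which they close (so a half turn about z gives the same grasp; the last joint's range is limited). The gripper opens to 85 mm and grips with 20 to 120 N. Pads are 22 mm wide; open, the fingers measure 114 mm over their backs; the gripper's body (76 mm by 85 mm) begins 54 mm behind the grasp point. The pads swing forward as they close: fully open they stand 13 mm farther back than shut.
Start: joints at [63.277, 19.034, -3.707, 83.658, 1.238, 77.344, -5.071], TCP at [0.268, -0.564, 0.231] pointing down, gripper open.
Joint ranges: [-148.97, 148.97], [-28.65, 121.19], [-84.17, 76.75], [9.2, 138.47], [-72.65, 252.65], [3.7, 117.97], [-149.18, 149.18]. Speed limits (degrees/s): [127.2, 127.2, 159.86, 159.86, 180, 180, 180].

### API

Orientations are given as a 3x3 rotation matrix whose columns are the frame's x, y, z axes.
In Python, from station import arm gives the robot as it stands.
- The arm moves only by the shell command python3 nudge.py 'ROWS' [FORCE]. ROWS is a JSON object whose key "increments" holds a list of rows, 1 to 5 of them, each of 7 numbers: the opening from 0.0 (shut) to 1.0 (fully open), then dx, dy, dz in cm, then a rotation vector rx, ry, rz in units of 2 degrees; each row is the pose to reach, as a shift and turn from the pose commanded when the command began, along the tool's axes at that moment; what a row does not reach only later rows make up. A row lasts 1/8 s, in which the tool goes at most 0.0625 m and 10.7 degrees, less where a joint would pass 70% of its speed; a pose out of reach is approached as far as the arm can. The fingers move at their own pace and stop on an object; FORCE is the grip in N (left out, the last holds). Time passes only in rows, so rows that do not move let the fingers close. It prints the time, the measured TCP pose, the force, the opening and the grip force at its end. Input that does not fit is refused with a message, and nothing moves.
- arm.get_obs(): the state, without advancing time (a new reading comes with each control period).
- arm.grab_frame(name): name is "side" or "top" or "wrist"; returns the picture (400x640x3 uint8, red, green, blue); there is no depth.
- arm.calibration(name): a dict with "fx", "fy", "cx", "cy" (pixels), "k1" (the pictures are not rectified: a ray, as slopes to the right and down, at radius r is drawn at 1 + k1 r^2 times it, then the intrinsics apply), "view" (4x4, takes a point from world to camera coordinates). Camera axes: x right, y down, z forward; pixel columns grow to the right and rows downward; lengths in m; the calibration is good to about 2 mm. A picture is of the moment at which its call begins: read the wrist's pose just before it. calibration takes no time and is no camera call; for the wrist camera it gives the pose at the moment of the call.
- arm.job_done(): hands the job in; it is judged then, once.
The state is a dict: "time_s": time; "joint_positions": joint angles; "dq": joint speeds; "effort": joint torques, N m; "tcp_pos": TCP position; "tcp_rot": TCP orientation; "ft_force": force on the tool from outside, world axes, zero at the start; "wrist_torque": the same for the moment, N m; "opening": opening from 0.0 (shut) to 1.0 (fully open); "finger_force": force on a finger pad.
Only numpy, scipy, OpenCV 4.12 (cv2) and the standard library are available. Lean on these libraries where they do the work, as an engineer would, in place of code of your own. Each camera call takes 0.05 s, during which the arm holds its last target. There are 200 camera calls.

## Working session

There is one attempt and no reset: what is moved stays moved. The work goes in short steps, Python scripts to look and compute and a shell command to move; the robot and the scene stay as the last step left them, time stands still between calls to the robot, and variables do not carry over. Pictures are saved under pics/ and viewed, at most 10 in all, crops included, and the job is handed in when it is done.

```bash
ls; mkdir -p pics
python3 - <<'E'
from station import arm
import cv2,numpy as np
o=arm.get_obs();print(o['tcp_pos'],o['tcp_rot'],o['time_s'])
for n in ['side','top']:
    f=arm.grab_frame(n);cv2.imwrite(f'pics/{n}0.png',f[...,::-1]);c=arm.calibration(n);print(n,c)
E
```

```text
nudge.py
pics
station.py
[ 0.26823722 -0.56412719  0.23053463] [[ 9.03095403e-01  4.29439507e-01 -6.34520336e-04]
 [ 4.29439971e-01 -9.03094634e-01  1.18030585e-03]
 [-6.61619475e-05 -1.33841718e-03 -9.99999102e-01]] 0.0
side {'fx': 444.9530998122528, 'fy': 444.9530998122528, 'cx': 316.3788612217684, 'cy': 205.8841758217664, 'k1': -0.01666098563235858, 'view': array([[-0.96113449, -0.27599071,  0.00704461,  0.47551154],
       [-0.18622324,  0.62926043, -0.75455431,  0.14361886],
       [ 0.20381708, -0.72654004, -0.65619979,  1.00817664],
       [ 0.        ,  0.        ,  0.        ,  1.        ]])}
top {'fx': 407.4937723776205, 'fy': 407.4937723776205, 'cx': 308.82462815019977, 'cy': 199.50754952261244, 'k1': 0.0243943504700957, 'view': array([[-0.01809875, -0.99967181,  0.01813015,  0.00922016],
       [-0.99254262,  0.01577751, -0.12087276,  0.51301144],
       [ 0.12054705, -0.02018259, -0.99250243,  0.89449797],
       [ 0.        ,  0.        ,  0.        ,  1.        ]])}
```

View pics/top0.png

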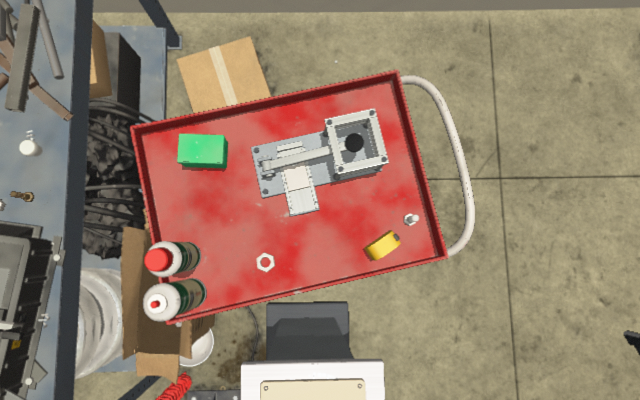

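View pics/side0.png

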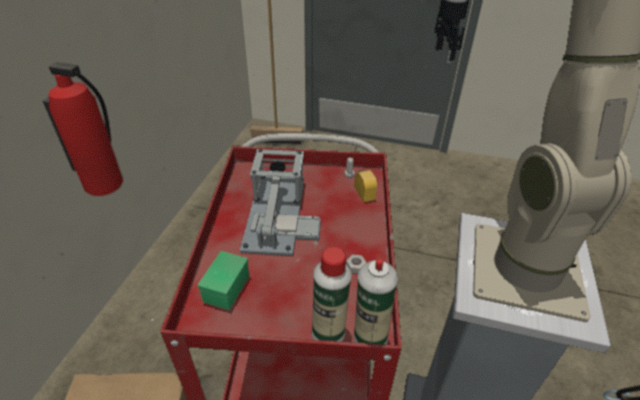

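Top view: guard frame around (357,142) with the black palm plate at (354,142). The lever runs left to about (262,165), the bed's feed end is near (303,212), and the bright blank is near (297,178). The nut is at (265,262), tape at (382,246), bolt at (411,219) and green box at (203,150).

```bash
cat > h.py <<'E'
import numpy as np,cv2
from station import arm
def ray(c,uv):
    uv=np.atleast_2d(np.array(uv,float))
    d=np.c_[(uv[:,0]-c['cx'])/c['fx'],(uv[:,1]-c['cy'])/c['fy']]
    s=d.copy()
    for _ in range(20): s=d/(1+c['k1']*(s**2).sum(1,keepdims=True))
    V=np.array(c['view']);R=V[:3,:3];o=-R.T@V[:3,3]
    D=np.c_[s,np.ones(len(s))]@R
    return o,D
def onz(c,uv,z):
    o,D=ray(c,uv);return o+D*((z-o[2])/D[:,2])[:,None]
def proj(c,P):
    V=np.array(c['view']);q=np.atleast_2d(P)@V[:3,:3].T+V[:3,3];s=q[:,:2]/q[:,2:]
    s=s*(1+c['k1']*(s**2).sum(1,keepdims=True));return s*[c['fx'],c['fy']]+[c['cx'],c['cy']]
def tri(c1,p1,c2,p2):
    o1,d1=ray(c1,p1);o2,d2=ray(c2,p2);d1=d1[0];d2=d2[0]
    t=np.linalg.lstsq(np.c_[d1,-d2],o2-o1,rcond=None)[0]
    a=o1+t[0]*d1;b=o2+t[1]*d2;return (a+b)/2,np.linalg.norm(a-b)
E
python3 - <<'E'
from h import *
c=arm.calibration('top')
print('palm',onz(c,(354,142),.091),'guardc',onz(c,(357,142),.1),'feedend',onz(c,(303,211),.012),'hinge',onz(c,(262,166),.06))
print('nut etc',onz(c,[(265,262),(382,246),(411,219),(203,150)],[.02,.06,.05,.06]) if 0 else onz(c,[(265,262),(382,246),(411,219),(203,150)],.03))
w=arm.calibration('wrist');o=arm.get_obs();V=w['view'];print('cam in tool',o['tcp_rot'].T@(-V[:3,:3].T@V[:3,3]-o['tcp_pos']));print(V[:3,:3]@o['tcp_rot'],w['fx'],w['cx'],w['cy'])
E
```

```text
palm [[ 0.62953842 -0.09826512  0.091     ]] guardc [[ 0.627058   -0.10346505  0.1       ]] feedend [[0.48888353 0.01404768 0.012     ]] hinge [[0.58601966 0.10350555 0.06      ]]
nut etc [[ 0.37465764  0.10056995  0.03      ]
 [ 0.40535815 -0.16208863  0.03      ]
 [ 0.46502002 -0.23040389  0.03      ]
 [ 0.63138305  0.24099943  0.03      ]]
cam in tool [ 0.06844339 -0.00079128 -0.14210947]
[[-7.09357943e-05  9.99999924e-01 -3.82103248e-04]
 [-9.62518439e-01 -1.71909612e-04 -2.71216195e-01]
 [-2.71216241e-01  3.48542486e-04  9.62518379e-01]] 299.76465558021795 320.541189161632 197.70495985735545
```
Press direction: hinge->palm = (0.0435,-0.2018): -y_press = that normalized → y_press =(-0.21,0.977)... yaw ≈ +12°. x_press = (0.977,0.21). Origin: hinge - 0.06*y → ~(0.60,0.045). Feed end origin-0.119x = (0.484,0.02). OK.

The rows are not in the units I measure in: shifts go in cm and turns go in units of 2 degrees. I convert before sending: 0.045 m is 4.5, 0.225 m is 22.5.

```bash
python3 nudge.py '{"increments":[[0, 4.5, -4.2, 0, 0, 0, 0], [0, 9, -8.4, 0, 0, 0, 0], [0, 13.5, -12.6, 0, 0, 0, 0], [0, 18, -16.8, 0, 0, 0, 0], [0, 22.5, -21, 0, 0, 0, 0]]}' && python3 nudge.py '{"increments":[[0, 4.5, -4.2, 0, 0, 0, 0], [0, 9, -8.4, 0, 0, 0, 0], [0, 13.5, -12.6, 0, 0, 0, 0], [0, 18, -16.8, 0, 0, 0, 0], [0, 22.5, -21, 0, 0, 0, 0]]}' && python3 nudge.py '{"increments":[[0, 1.4, -1, 0, 0, 0, 3.5], [0, 1.4, -1, 0, 0, 0, 6.7], [0, 1.4, -1, 0, 0, 0, 6.7], [0, 1.4, -1, 0, 0, 0, 6.7]]}'
```

Run:
```python
from h import *
import pickle
o=arm.get_obs();c=arm.calibration('wrist');f=arm.grab_frame('wrist');print(o['tcp_pos'],o['tcp_rot'],o['ft_force'])
cv2.imwrite('pics/w1.png',f[...,::-1]);pickle.dump(c,open('w1.pkl','wb'))
```

```text
time_s: 0.72
tcp_pos: [0.3817, -0.2762, 0.2312]
tcp_rot: [[0.903, 0.429, -0.0], [0.429, -0.903, -0.0], [-0.0, 0.0, -1.0]]
ft_force: [1.9, 0.2, 0.5]
opening: 0.003
finger_force: 0.0
time_s: 1.35
tcp_pos: [0.4947, 0.0098, 0.2313]
tcp_rot: [[0.903, 0.429, 0.0], [0.429, -0.903, -0.0], [0.0, 0.0, -1.0]]
ft_force: [0.1, 0.1, -0.2]
opening: 0.001
finger_force: 0.0
time_s: 1.85
tcp_pos: [0.5027, 0.0227, 0.2312]
tcp_rot: [[0.978, 0.21, -0.0], [0.21, -0.978, -0.0], [-0.0, 0.0, -1.0]]
ft_force: [0.8, 0.3, 0.0]
opening: 0.004
finger_force: 0.0
[0.50265587 0.02274379 0.23117486] [[ 9.77643636e-01  2.10268577e-01 -2.14952950e-04]
 [ 2.10268530e-01 -9.77643644e-01 -2.23032199e-04]
 [-2.57044049e-04  1.72848169e-04 -9.99999952e-01]] [0.77075895 0.32330214 0.00655999]
```

View pics/w1.png

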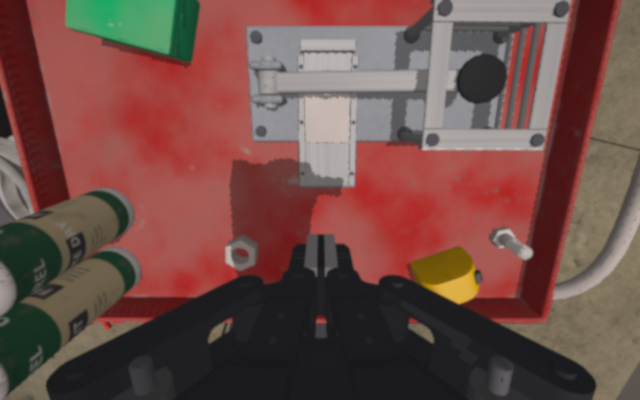

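Wrist view: guard frame spans about (425–570, 0–150), palm plate is at (482,79), the blank at about (304–354, 95–141) and the bed's feed end at row 187. Next is a second wrist position for two-view heights.

In the tool's units: 0.06 m is 6, 0.03 m is 3.

```bash
python3 nudge.py '{"increments":[[0, 3, 3, 0, 0, 0, 0], [0, 6, 6, 0, 0, 0, 0], [0, 6, 6, 0, 0, 0, 0], [0, 6, 6, 0, 0, 0, 0]]}' | head -2
python3 - <<'E'
from h import *
import pickle
c=arm.calibration('wrist');f=arm.grab_frame('wrist')
cv2.imwrite('pics/w2.png',f[...,::-1]);pickle.dump(c,open('w2.pkl','wb'))
C=[pickle.load(open(f'w{i}.pkl','rb')) for i in (1,2)]
pp=[]
for i in (1,2):
    g=cv2.imread(f'pics/w{i}.png');m=(g.max(2)<45).astype(np.uint8)
    m[230:]=0
    for ct in cv2.findContours(m,0,1)[0]:
        if cv2.contourArea(ct)>600:
            e=cv2.fitEllipse(ct);print(i,e,cv2.contourArea(ct))
            if 30<e[1][0]<80 and e[1][1]/e[1][0]<1.3: pp.append(e[0])
print(pp); 
if len(pp)==2: print(tri(C[0],pp[0],C[1],pp[1]))
a=cv2.imread('pics/w2.png')
cv2.imwrite('pics/w2c.png',cv2.resize(a[60:270,200:460],None,fx=2.8,fy=2.8,interpolation=2))
E
```

```text
time_s: 2.4
tcp_pos: [0.5736, -0.0227, 0.2311]
2 ((409.1304626464844, 147.77784729003906), (34.267974853515625, 42.67478942871094), 106.90957641601562) 1020.0
[(409.1304626464844, 147.77784729003906)]
```

View pics/w2.png

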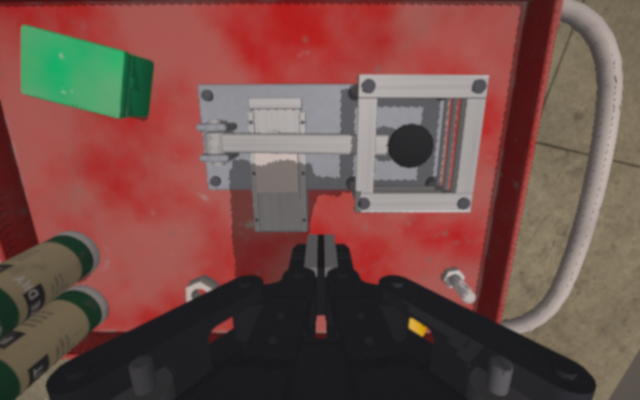

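Second view: guard screws at (369,86), (479,86), (464,203), (364,203), palm plate (409,147). The blank's rear edge is at row ~190 and the feed end's corners are at (255,231) and (307,232).

Run:
```python
from h import *
import pickle
C=[pickle.load(open(f'w{i}.pkl','rb')) for i in (1,2)]
pal=[]
for i,(x0,y0,x1,y1) in ((1,(450,45,515,112)),(2,(384,118,440,175))):
    g=cv2.imread(f'pics/w{i}.png')[y0:y1,x0:x1];m=(g.max(2)<75).astype(np.uint8)
    ct=max(cv2.findContours(m,0,1)[0],key=cv2.contourArea);e=cv2.fitEllipse(cv2.convexHull(ct));pal.append((e[0][0]+x0,e[0][1]+y0));print(e,pal[-1])
print('palm',tri(C[0],pal[0],C[1],pal[1]))
S=[]
for a,b in (((446,8),(369,86)),((562,8),(479,86)),((537,140),(464,203)),((437,139),(364,203)),((300,187),(255,231)),((354,187),(307,232)),((304,141),(257,191)),((354,141),(305,191))):
    p,d=tri(C[0],a,C[1],b);S.append(p);print(p.round(4),round(d,4))
print('palm z.089',onz(C[0],pal[0],.091),onz(C[1],pal[1],.091))
S1=onz(C[0],[(446,8),(562,8),(537,140),(437,139)],.1);S2=onz(C[1],[(369,86),(479,86),(464,203),(364,203)],.1)
for s in (S1,S2):
    d=(s[0]-s[3]+s[1]-s[2]);e=s[0]-s[1]+s[3]-s[2];print('guard c',s.mean(0),np.degrees(np.arctan2(d[1],d[0])),np.degrees(np.arctan2(-e[0],e[1])))
B1=onz(C[0],[(304,141),(354,141)],.024);B2=onz(C[1],[(257,191),(305,191)],.024);print('blank rear',B1,B2)
F1=onz(C[0],[(300,187),(354,187)],.012);F2=onz(C[1],[(255,231),(307,232)],.012);print('feed',F1,F2)
a=cv2.imread('pics/w1.png')
cv2.imwrite('pics/w1c.png',cv2.resize(a[10:200,240:440],None,fx=3,fy=3,interpolation=2))
```

```text
((31.635644912719727, 33.399654388427734), (45.71792221069336, 53.52693176269531), 49.47752380371094) (481.6356449127197, 78.39965438842773)
((26.571575164794922, 27.36070442199707), (42.781429290771484, 45.999977111816406), 72.13631439208984) (410.5715751647949, 145.36070442199707)
palm (array([ 0.62951756, -0.09720907,  0.08706729]), np.float64(3.0353431465185302e-05))
[ 0.6708 -0.0436  0.1016] 0.0004
[ 0.6905 -0.1346  0.1038] 0.0
[ 0.5883 -0.1593  0.0992] 0.0
[ 0.5703 -0.0643  0.1101] 0.0025
[0.4774 0.0445 0.0088] 0.0011
[ 0.4919 -0.0215  0.0119] 0.0001
[0.5344 0.0496 0.0174] 0.0009
[ 0.5466 -0.0078  0.0167] 0.0011
palm z.089 [[ 0.62868278 -0.09536744  0.091     ]] [[ 0.62967346 -0.09596659  0.091     ]]
guard c [ 0.63036012 -0.10237738  0.1       ] 12.840083705417163 12.239949507558606
guard c [ 0.62979741 -0.10110604  0.1       ] 12.140755994547696 12.173709755906724
blank rear [[ 0.53527592  0.04978068  0.024     ]
 [ 0.54736688 -0.00643378  0.024     ]] [[ 0.53612556  0.0482046   0.024     ]
 [ 0.54821587 -0.00830253  0.024     ]]
feed [[ 0.47786674  0.04402492  0.012     ]
 [ 0.49193175 -0.02143549  0.012     ]] [[ 0.4791118   0.04450348  0.012     ]
 [ 0.49186417 -0.02155748  0.012     ]]
```

View pics/w1c.png

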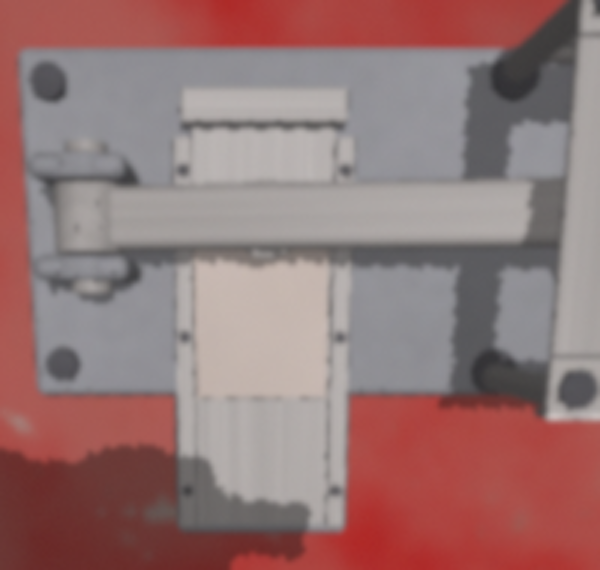

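Crop of view 1: the blank's rear edge runs (195..330,397), the end-stop face edge (183..347,125) and the feed end (180..347,530). Dividing by 3 and adding the crop offset (240,10) gives full-picture pixels.

Run:
```python
from h import *
import pickle
c=pickle.load(open('w1.pkl','rb'));f=lambda x,y:(240+x/3,10+y/3)
r=onz(c,[f(195,397),f(330,397)],.024);s=onz(c,[f(183,125),f(347,125)],.022);e=onz(c,[f(180,530),f(347,530)],.012)
R,S,E=r.mean(0),s.mean(0),e.mean(0);print(R,S,E)
d=S-E;print('yaw',np.degrees(np.arctan2(d[1],d[0])),np.linalg.norm(d[:2]))
for q in (r,s,e):
  v=q[0]-q[1];print(np.linalg.norm(v),np.degrees(np.arctan2(-v[0],v[1])))
y=np.radians(12.2);x=np.array([np.cos(y),np.sin(y),0]);Y=np.array([-x[1],x[0],0])
print('origins',S-.035*x,E+.119*x,np.array([.63,-.1018,0])+.14*Y)
O=(S-.035*x+E+.119*x+np.array([.63,-.1018,0])+.14*Y)/3;O[2]=0
print('O',O,'blank x',(R-O)@x+.035,'y',(R-O)@Y)
T=arm.get_obs();t=T['tcp_rot'].T
for n,p in (('behind',O-.105*x+[0,0,.06]),('final',O-.035*x+[0,0,.018]),('palm',O-.14*Y+[0,0,.14])):
  print(n,p,t@(p-T['tcp_pos']))
print(T['tcp_pos'])
```

```text
[0.53947757 0.02303288 0.024     ] [0.63353045 0.04288731 0.022     ] [0.48553144 0.01037609 0.012     ]
yaw 12.389485382864976 0.151527847152383
0.05180889171016614 12.136810373327167
0.058700329109623285 12.157733084373064
0.06900061335296392 12.126616983407873
origins [0.5993209  0.03549094 0.022     ] [0.60184393 0.03552374 0.012     ] [0.60041453 0.03503823 0.        ]
O [0.60052645 0.03535097 0.        ] blank x -0.027273266434986898 y 0.000861253330826435
behind [0.49789778 0.01316186 0.06      ] [-0.0663868  -0.05059363  0.17139771]
final [0.56631689 0.0279546  0.018     ] [ 0.00361917 -0.05069723  0.21338764]
palm [ 0.63011192 -0.10148726  0.14      ] [0.03882362 0.08922544 0.09135776]
[ 0.57345123 -0.02240435  0.23137917]
```

In the tool's units: -0.051 m is -5.1, -0.0506 m is -5.06.

```bash
python3 nudge.py '{"increments":[[0, -2.6, -2.5, 3, 0, 0, 0], [0, -5.1, -5.06, 7, 0, 0, 0], [0, -5.1, -5.06, 13, 0, 0, 0], [0, -5.1, -5.06, 17, 0, 0, 0], [0, -5.1, -5.06, 19, 0, 0, 0]]}' 60 && python3 nudge.py '{"increments":[[0, 0, 0, 1.5, 0, 0, 0], [0, 0, 0, 2.25, 0, 0, 0], [0, 0, 0, 2.25, 0, 0, 0], [0, 0, 0, 2.25, 0, 0, 0]]}'
python3 - <<'E'
from h import *
f=arm.grab_frame('wrist');cv2.imwrite('pics/w3.png',f[...,::-1])
E
```

```text
time_s: 3.08
tcp_pos: [0.5118, 0.0162, 0.0397]
tcp_rot: [[0.978, 0.21, -0.002], [0.21, -0.978, -0.0], [-0.002, -0.0, -1.0]]
ft_force: [-0.2, -0.8, 0.9]
opening: 0.004
finger_force: 0.0
time_s: 3.58
tcp_pos: [0.5141, 0.0158, 0.0196]
tcp_rot: [[0.978, 0.208, 0.001], [0.208, -0.978, -0.0], [0.001, 0.0, -1.0]]
ft_force: [0.3, -0.7, 0.3]
opening: -0.001
finger_force: 0.0
```

View pics/w3.png

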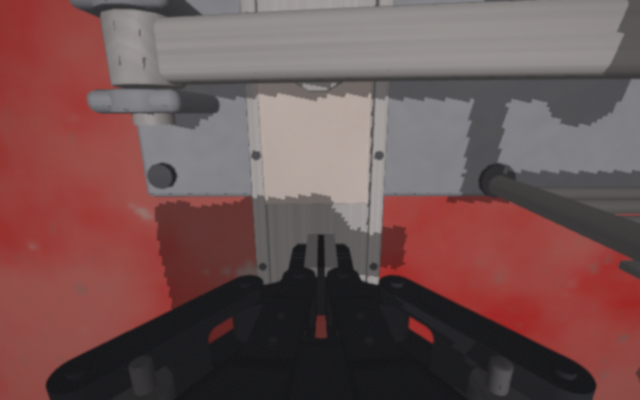

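The fingertips stand in the channel about (321,240), with the blank's rear edge ahead at row ~197 and centred.

```bash
python3 nudge.py '{"increments":[[0, 0.4, 0, 0.3, 0, 0, 0], [0, 1.2, 0, 0.3, 0, 0, 0], [0, 1.8, 0, 0.3, 0, 0, 0], [0, 2.4, 0, 0.3, 0, 0, 0], [0, 3, 0, 0.3, 0, 0, 0]]}' && python3 nudge.py '{"increments":[[0, 0.3, 0, 0, 0, 0, 0], [0, 0.6, 0, 0, 0, 0, 0], [0, 0.8, 0, 0, 0, 0, 0], [0, 1, 0, 0, 0, 0, 0], [0, 1, 0, 0, 0, 0, 0]]}'
```

```text
time_s: 4.25
tcp_pos: [0.543, 0.0221, 0.0157]
tcp_rot: [[0.978, 0.208, -0.001], [0.208, -0.978, -0.0], [-0.001, 0.0, -1.0]]
ft_force: [-3.1, -0.4, 1.5]
opening: -0.001
finger_force: 1.5
time_s: 4.88
tcp_pos: [0.553, 0.0242, 0.0159]
tcp_rot: [[0.978, 0.208, 0.001], [0.208, -0.978, 0.0], [0.001, 0.0, -1.0]]
ft_force: [-0.6, 0.3, -0.7]
opening: -0.001
finger_force: 0.3
```

```bash
for i in 1; do python3 nudge.py '{"increments":[[0, 0.1, 0, 0, 0, 0, 0], [0, 0.2, 0, 0, 0, 0, 0], [0, 0.3, 0, 0, 0, 0, 0], [0, 0.3, 0, 0, 0, 0, 0]]}' | grep -E 'pos|force'; done
python3 - <<'E'
from h import *
import pickle
c=arm.calibration('wrist');f=arm.grab_frame('wrist');cv2.imwrite('pics/w4.png',f[...,::-1]);pickle.dump(c,open('w4.pkl','wb'))
E
```

```text
tcp_pos: [0.5558, 0.0247, 0.0158]
ft_force: [-2.4, -0.9, 2.4]
finger_force: 1.1
```

View pics/w4.png

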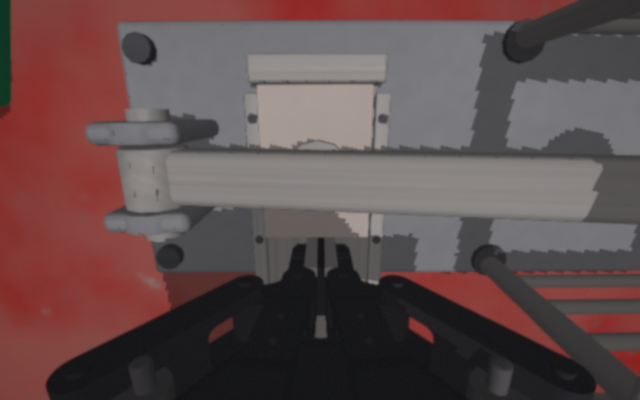

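The blank's front edge (row ~84) is now at the stop's face. I'll creep on to confirm it with force.

```bash
python3 nudge.py '{"increments":[[0, 0.1, 0, 0, 0, 0, 0], [0, 0.2, 0, 0, 0, 0, 0], [0, 0.2, 0, 0, 0, 0, 0]]}' | grep -E 'pos|force'; python3 nudge.py '{"increments":[[0, 0.1, 0, 0, 0, 0, 0], [0, 0.2, 0, 0, 0, 0, 0], [0, 0.2, 0, 0, 0, 0, 0]]}' | grep -E 'pos|force'
```

```text
tcp_pos: [0.5564, 0.0249, 0.0157]
ft_force: [-8.5, -2.3, 6.8]
finger_force: 4.5
tcp_pos: [0.5565, 0.0249, 0.0154]
ft_force: [-17.6, -2.1, 14.4]
finger_force: 9.1
```

In the tool's units: -0.03 m is -3, -0.165 m is -16.5.

```bash
python3 nudge.py '{"increments":[[0, -1, 0, 0, 0, 0, 0], [0, -2.5, 0, 0, 0, 0, 0], [0, -3, 0, -5, 0, 0, 0], [0, -3, 0, -11, 0, 0, 0], [0, -3, 0, -16.5, 0, 0, 0]]}'|grep -E 'pos|force'; python3 nudge.py '{"increments":[[0, 0, 0, -3, 0, 0, 0], [0, 0, 0, -5, 0, 0, 0], [0, 0, 0, -5, 0, 0, 0], [0, 0, 0, -5, 0, 0, 0]]}'|grep -E 'pos|force'
python3 - <<'E'
from h import *
import pickle
c=arm.calibration('wrist');T=arm.get_obs();f=arm.grab_frame('wrist');cv2.imwrite('pics/w5.png',f[...,::-1]);pickle.dump(c,open('w5.pkl','wb'))
cv2.imwrite('pics/w5c.png',cv2.resize(f[0:220,230:500,::-1],None,fx=2.7,fy=2.7,interpolation=2))
y=np.radians(12.2);x=np.array([np.cos(y),np.sin(y),0]);Y=np.array([-x[1],x[0],0]);O=np.array([.6005,.0354,0])
print(T['tcp_rot'],T['tcp_rot'].T@(O-.14*Y+[0,0,.13]-T['tcp_pos']))
E
```

```text
tcp_pos: [0.5305, 0.0195, 0.1831]
ft_force: [1.7, -0.4, -0.3]
finger_force: 0.0
tcp_pos: [0.53, 0.0193, 0.2299]
ft_force: [-0.4, -0.7, -1.1]
finger_force: 0.0
[[ 9.78035444e-01  2.08438221e-01 -4.21683539e-04]
 [ 2.08438215e-01 -9.78035535e-01 -5.84243241e-05]
 [-4.24599348e-04 -3.07539045e-05 -9.99999909e-01]] [0.07280175 0.13897415 0.09987128]
```

View pics/w5c.png

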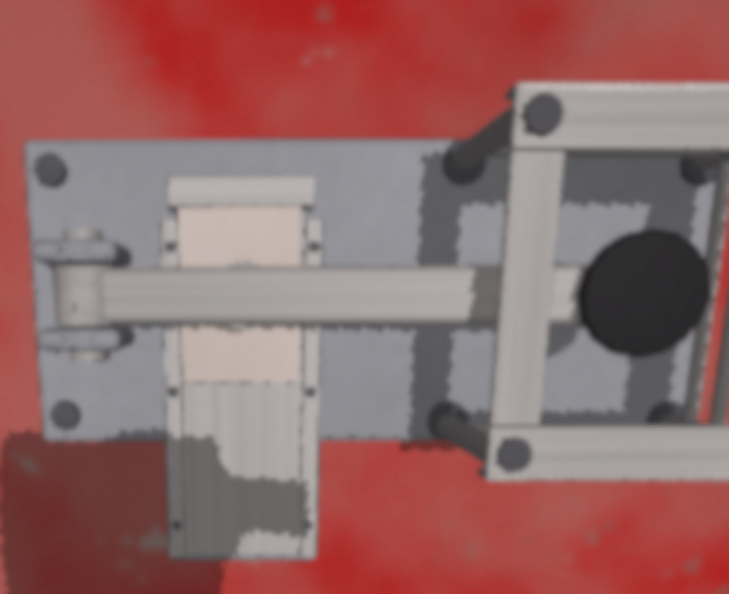

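The blank still lies against the stop (gap-free at crop row ~205), and the palm plate is well inside the window, centred at (645,292).

In the tool's units: 0.138 m is 13.8, 0.1 m is 10.

```bash
python3 nudge.py '{"increments":[[0, 2.5, 4.6, 1, 0, 0, 0], [0, 5, 9.3, 3, 0, 0, 0], [0, 7.3, 13.8, 5, 0, 0, 0], [0, 7.3, 13.8, 9.5, 0, 0, 0], [0, 7.3, 13.8, 10, 0, 0, 0]]}'|grep -E 'pos|force'; python3 nudge.py '{"increments":[[0, 0, 0, 0, 0, 0, 0], [0, 0, 0, 0, 0, 0, 0]]}'|grep -E 'pos|force'
python3 - <<'E'
from h import *
T=arm.get_obs();f=arm.grab_frame('wrist');cv2.imwrite('pics/w6.png',f[...,::-1])
y=np.radians(12.2);x=np.array([np.cos(y),np.sin(y),0]);Y=np.array([-x[1],x[0],0]);O=np.array([.6005,.0354,0])
print(T['tcp_rot'].T@(O-.139*Y+[0,0,.09]-T['tcp_pos']))
E
```

```text
tcp_pos: [0.6279, -0.1002, 0.1264]
ft_force: [-0.4, 1.3, 0.3]
finger_force: 0.0
tcp_pos: [0.6312, -0.0998, 0.1329]
ft_force: [0.0, 0.4, 0.2]
finger_force: 0.0
[-0.00153078  0.00028888  0.04290951]
```

View pics/w6.png

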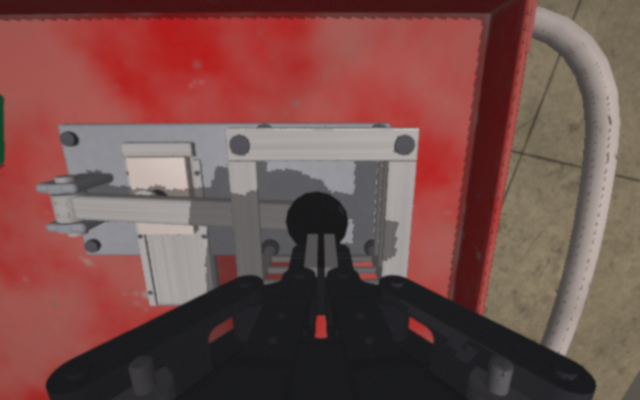

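The fingertips (321,240) are centred across the window (columns 258–385). Going down slowly.

```bash
python3 nudge.py '{"increments":[[0, -0.15, 0, 1.2, 0, 0, 0], [0, -0.15, 0, 2.4, 0, 0, 0], [0, -0.15, 0, 3.6, 0, 0, 0], [0, -0.15, 0, 4.4, 0, 0, 0], [0, -0.15, 0, 4.4, 0, 0, 0]]}'|grep -E 'pos|force'; python3 nudge.py '{"increments":[[0, 0, 0, 0.5, 0, 0, 0], [0, 0, 0, 1, 0, 0, 0], [0, 0, 0, 1.4, 0, 0, 0], [0, 0, 0, 1.4, 0, 0, 0]]}'|grep -E 'pos|force'
```

```text
tcp_pos: [0.6285, -0.1007, 0.086]
ft_force: [0.0, 0.8, 0.7]
finger_force: 0.6
tcp_pos: [0.6289, -0.1009, 0.0726]
ft_force: [0.3, -1.4, 2.0]
finger_force: 1.1
```

In the tool's units: 0.008 m is 0.8, 0.006 m is 0.6.

```bash
python3 nudge.py '{"increments":[[0, 0, 0, 0.3, 0, 0, 0], [0, 0, 0, 0.6, 0, 0, 0], [0, 0, 0, 0.8, 0, 0, 0], [0, 0, 0, 0.8, 0, 0, 0]]}'|grep -E 'pos|force'; python3 nudge.py '{"increments":[[0, 0, 0, 0.1, 0, 0, 0], [0, 0, 0, 0.2, 0, 0, 0], [0, 0, 0, 0.2, 0, 0, 0]]}'|grep -E 'pos|force'
```

```text
tcp_pos: [0.6289, -0.1008, 0.0647]
ft_force: [0.8, -0.2, 3.1]
finger_force: 1.4
tcp_pos: [0.629, -0.1009, 0.0632]
ft_force: [-2.0, -2.4, 6.7]
finger_force: 2.9
```

```bash
python3 nudge.py '{"increments":[[0, 0, 0, 0.1, 0, 0, 0], [0, 0, 0, 0.15, 0, 0, 0], [0, 0, 0, 0.15, 0, 0, 0], [0, 0, 0, 0.15, 0, 0, 0]]}'|grep -E 'pos|force'
```

```text
tcp_pos: [0.629, -0.1009, 0.0628]
ft_force: [-5.1, -2.5, 15.5]
finger_force: 7.8
```

```bash
python3 nudge.py '{"increments":[[0, 0, 0, 0, 0, 0, 0], [0, 0, 0, 0, 0, 0, 0], [0, 0, 0, 0, 0, 0, 0], [0, 0, 0, 0, 0, 0, 0], [0, 0, 0, 0, 0, 0, 0]]}'|grep -E 'time|pos|force'
python3 - <<'E'
from h import *
f=arm.grab_frame('wrist');cv2.imwrite('pics/w7.png',f[...,::-1])
E
```

```text
time_s: 11.4
tcp_pos: [0.629, -0.1009, 0.0628]
ft_force: [-6.3, -2.4, 16.3]
finger_force: 7.8
```

View pics/w7.png

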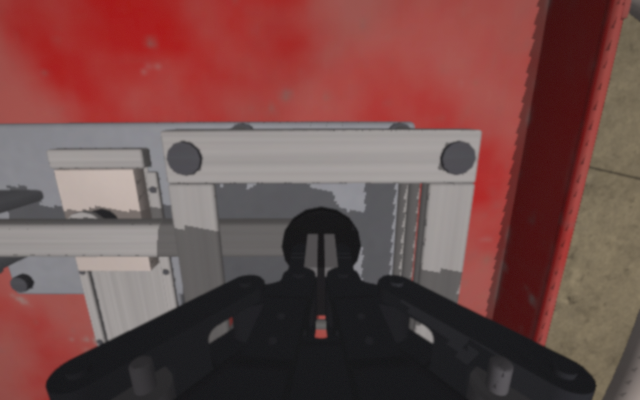

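The fingertips press the plate at (321,240) with clearance to the frame all round. The blank is at the stop (row ~168), and about 16 N holds steadily.

```bash
python3 -c "
from station import arm
print(arm.job_done())"
```

```text
the job is handed in; nothing more can be done
None
```

I pushed the blank against the end stop and handed the job in at about 11.5 s with the fingers holding the palm plate down at about 16 N; the hand-in returned no verdict, and I saw no contact with the guard and never approached the other items.

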